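Unload the lamp-stem test jig

ROBOT

A 6-joint arm with a two-finger parallel gripper is mounted at the origin on the work surface. World frame = base frame: x ahead of the robot, y to its left, z up, the work surface at z = 0. Lengths are in m, angles in degrees, forces in N, time in s.
With the tool pointing down it reaches from about 0.4 to 0.825 m from the base axis. Payload 7 kg.
Tool frame: the origin (TCP) lies midway between the tips of the shut fingers; the grasp point (between the pads) lies 19 mm behind it; x points along the fingers, z is the direction in which the jaws open and shut, and the axes are right-handed (so a half turn about x gives the same grasp; the last joint's range is limited). The gripper opens to 88 mm and grips with 3 to 60 N. Pads are 19 mm wide; open, the fingers measure 130 mm over their backs; the gripper's body (78 mm by 193 mm) begins 47 mm behind the grasp point.
Start: joints at [92.997, 20.546, 0.682, 0, -70.136, -16.507], TCP at [0.158, 0.656, 0.227] pointing down, gripper open.
Joint ranges: [-176.03, 176.03], [-82.01, 121.73], [-58.28, 71.71], [-173.87, 95.51], [-174.79, -0.11], [-173.66, 173.66]. Speed limits (degrees/s): [136.94, 136.94, 172.46, 180, 180, 180].

INTERFACE

Orientations are given as [roll, pitch, yaw] about the fixed x, y, z axes, in that order (R = Rz(yaw) Ry(pitch) Rx(roll)).
In Python, from plant import get_state, capture, close_job gives the robot as it stands.
- The arm moves only by the tool play_rows, never from a script. Its argument "series" is one flat list of numbers, 4 for each row, row after row: the shift along the tool's x, y, z in m, then the turn about the tool's x in rad. In form: [tx, ty, tz, spin, tx, ty, tz, spin, ...]. A call has exactly 5 rows; each row shifts and turns the commanded pose from where the row before left it, along the tool's axes as they then stand; what a row does not reach is not made up. A row lasts 1/12 s, in which the tool goes at most 41.7 mm and 7.16 degrees, less where a joint would pass 70% of its speed; a pose out of reach is approached as far as the arm can. A call is refused whole if a number of a shift passes 0.0417 or a number of a turn 0.125, either way. A call with a gripper value outside its range is refused whole. "jaw" is the opening in per cent of the stroke, from 0 (shut) to 100 (fully open), set as the call begins (left out, the last holds). The fingers move at their own pace and stop on an object; "squeeze" is the grip in N (left out, the last holds). Time passes only in rows, so rows that do not move let the fingers close, or fill a call up. It gives the time, the measured TCP pose, the force and the opening at its end, in the units of the state.
- get_state(): the state, without advancing time (a new reading comes with each control period).
- capture(name): name is "scene" or "top"; returns a dict with "img" (420x560x3 uint8, blue, green, red), "K" (3x3 intrinsics, pixels), "world_from_camera" (4x4, takes a point from camera to world coordinates). Camera axes: x right, y down, z forward; pixel columns grow to the right and rows downward; lengths in m; the calibration is good to about 2 mm. A picture is of the moment at which its call begins. There is no depth.
- close_job(): hands the job in, once; it reports no verdict.
The state is a dict: "time_s": time; "joints": joint angles; "qd": joint speeds; "joint_torque": joint torques, N m; "tcp_pos": TCP position; "eef_rot": TCP orientation; "contact_force": force on the tool from outside, world axes, zero at the start; "moment": the same for the moment, N m; "gripper_width": finger opening in m.
Only numpy, scipy, OpenCV 4.12 (cv2) and the standard library are available. Lean on these libraries where they do the work, as an engineer would, in place of code of your own. Each camera call takes 0.05 s, during which the arm holds its last target.

TASK

The electrical test of the lamp stem in the jig is over, so unload it: first turn the selector to the round dot (discharge), then slide the safety catch fully aside and press the release button it covered, so that the contact arm springs up. Lift the stem out of its nest and set it down gently, upright, on the floor of the blue tray with the two finished stems, leaving the selector on the dot, the contact arm up and everything else where it stands.

Things in the scene. Friction and masses are not known exactly. Their poses are not given: they have to be found in the camera images.
- jig: Test jig: fixed grey sheet-metal housing with a sloped front panel and a level deck, 96 mm high, behind it. Origin on the table under it; x to its back, y to its left, z up. Front edge at x -120 mm, back +170, sides y -120 and +120. Panel slopes 28 degrees, from height 30 mm at the front edge up to 96 mm at x +4.
- jig_panel (a point): Centre of the sloped panel, at jig (-58, 0, 63) mm; jig axes. The panel's outward normal is (-0.469, 0, 0.883) in these axes. The selector is on its left half (y +60), the catch and release button on its right half. Work on it with the tool square to the panel, so tilted 28 degrees.
- jig_nest (a point): Deck level at the middle of the stem's nest, at jig (45, 0, 96) mm; jig axes. The nest is a white ring 12 mm high, 68 mm across outside, 53 mm inside.
- jig_post (a point): Top of the steel post at the deck's back that carries the contact arm, at jig (143, 0, 221) mm; jig axes. The post is 50 (x) x 44 (y) mm and rises from the deck.
- selector_grip (a point): Grip of the selector knob, on its axis, 31.5 mm out from the panel (jig y +60). z: outward normal; the point turns with the knob. Black disc 44 mm across, 8 mm high, carrying a bar 13 mm thick, 9 to 38 mm off the panel, from 21 mm behind the axis to an arrow nose 27 mm ahead of it, with a white line. The nose lies along this point's +x turned by +0.9 rad about its z.
- selector (a joint): Selector angle, rad, growing clockwise seen from outside the panel. Four sprung detents: 0 (cross tick), 0.6 (round dot, discharge), 1.2 (two bars), 1.8 (three bars), stops just past the end ones; up to about 0.1 N m between them. It starts on two or three bars. The marks are printed 37 mm from the axis, in this order from upper left to upper right.
- catch (a joint): Travel of the safety catch, m: 0 covers the button, 0.042 is fully aside. It slides along the panel to the jig's right (jig -y), against about 2 N of friction, and stays where it is left.
- catch_tab (a point): Centre of the catch's finger tab: a steel ridge 30 mm long up the slope, 10 mm thick sideways, 13.5 to 28.5 mm off the panel (point at 20.5). It stands on the middle of the catch plate (44 x 40 x 3 mm), which runs between two rails 16.5 mm high, 41 mm clear between their lips. z: panel's outward normal, x up the slope, y to the jig's left.
- release (a joint): Push of the release button, m: 0 out, 0.006 fully in (6 N; it starts to move at about 2 N). It lets the contact arm go at about 4 mm, and springs back when let go.
- release_top (a point): Centre of the face of the release button, a black cap 26 mm across, at jig y -30, standing 9 mm out from the panel, under the catch. It is pushed square into the panel; z is the outward normal.
- contact_arm (a joint): Contact arm angle, rad: 0 latched down over the stem, about 1.9 sprung up. 112 x 18 x 10 mm, hinged on the post at jig (135, 0, 211) mm, a pad hanging over the stem. Pressing the button lets it spring up and back by itself in under 1 s; it stays up, leaning a little back over the post, then at jig x 100 to 180, up to 320 mm high.
- stem_mid (a point): The tested lamp stem: a red lacquered steel tube, 48 mm in diameter and 85 mm high, about 200 g (140 to 280), standing upright in the jig's nest on the deck. This is its centre, 42.5 mm above its foot; z along its axis. It is loose in the nest, which holds its lowest 12 mm.
- tray: Fixed blue plastic tray, 210 (x) x 240 (y) mm outside, walls 4 mm thick and 22 mm high, floor 4 mm thick. Origin on the table under its centre. The two finished stems stand in its far (+x) half; its near half is free.
- finished_a: A finished stem like the tested one (48 mm x 85 mm, red), standing in the tray. Origin at the centre of its foot.
- finished_b: The other finished stem in the tray; origin at the centre of its foot.
- spray_can: Can 52 mm in diameter, 150 mm high, standing close by the jig's right side. Origin at the centre of its foot.
- screw_dish: White dish of screws, 48 mm across, 22 mm high, on the jig's deck left of the nest. Origin at the centre of its foot.
- screwdriver: Screwdriver lying on the table, pointing away from the robot into the gap between jig and tray.
- tape: Roll of tape, 90 mm across, 24 mm high, lying on the table left of the robot.
- pliers: Pliers lying on the table in the gap between jig and tray, towards the far side.
There are look-alikes about, which are no part of the job. Leave any green or purple look-alike of the part that bears stem_mid alone.

How it is judged (in metres and radians):
On the way, in this order (a step that is already met when the one before it is completed fails the run):
1. the selector stands on the round dot (value of joint selector between 0.45 and 0.75 rad), for 0.2 s.
2. the safety catch is fully aside (value of joint catch above 0.036 m), for 0.1 s.
3. the release button is pressed and the contact arm has sprung up (value of joint contact_arm above 1.6 rad), for 0.1 s.
4. the stem is lifted out of the nest (z of stem_mid in the frame of jig above 0.162 m), for 0.1 s.
At the end, for the whole second after the job is handed in: The selector is on the round dot (within 0.15 rad), the contact arm is up (over 1.6 rad), and the stem stands at rest on the tray's floor (its centre 42 to 51 mm above the tray's underside), upright within 0.05 rad, inside the tray (all of step 1 and value of joint contact_arm above 1.6 rad and x of stem_mid in the frame of tray between -0.105 and 0.105 m and y of stem_mid in the frame of tray between -0.12 and 0.12 m and z of stem_mid in the frame of tray between 0.042 and 0.051 m and angle between stem_mid's own z axis and vertical below 0.05 rad and linear speed of stem below 0.02 m/s); the robot touches nothing.
It fails at once if a finished stem is shifted by more than 15 mm or knocked over (distance of any of finished_a, finished_b from where it was at the start of the episode above 0.015 m or angle between any of finished_a, finished_b's own z axis and vertical above 0.4 rad).
It fails at once if the can, dish, screwdriver, tape or pliers is moved by more than 25 mm or the can or dish is tipped (distance of any of spray_can, screw_dish, screwdriver, tape, pliers from where it was at the start of the episode above 0.025 m or angle between any of spray_can, screw_dish's own z axis and vertical above 0.4 rad).
It fails at once if the stem is dropped or slammed into the tray (it falls or strikes at over 0.5 m/s, a drop of some 13 mm) (z of stem_mid in the frame of tray below 0.06 m and x of stem_mid in the frame of tray between -0.105 and 0.105 m and y of stem_mid in the frame of tray between -0.12 and 0.12 m and linear speed of stem above 0.5 m/s).
It also fails if it takes over 66 s, if anything falls off the work surface, if the arm or the gripper's body presses on something with over 40 N, if the wrist force passes 120 N, or if a joint passes its speed limit or range.

## Working session

There is one attempt and no reset: what is moved stays moved. The work goes in short steps, Python scripts to look and compute and a tool call to move; the robot and the scene stay as the last step left them, time stands still between calls to the robot, and variables do not carry over. Pictures are saved under pics/ and viewed, and the job is handed in when it is done.

Besides the shell and the picture viewer there is one more tool, called after ">>>" as name(argument=value, ...) on one line, values as JSON. play_rows: Moves the arm, as the interface text tells. Its arguments: {"type":"object","properties":{"series":{"type":"array","items":{"type":"number"}},"jaw":{"type":"number"},"squeeze":{"type":"number"}},"required":["series"]}

```bash
ls; mkdir -p pics; python3 - <<'E'
from plant import *
import cv2,numpy as np,pickle
print(get_state())
for n in("scene","top"):
    c=capture(n); cv2.imwrite(f"pics/{n}0.png",c["img"]); pickle.dump(c,open(f"{n}0.pkl","wb")); print(n,c["K"],c["world_from_camera"])
E
```

```text
pics
{'time_s': 0.0, 'joints': array([ 9.29982926e+01,  2.05904217e+01,  6.32751163e-01, -2.21119202e-02,
       -7.01352478e+01, -1.65055270e+01]), 'qd': array([-0.07029398, -0.00694996, -0.00343126, -0.06872735,  0.01178557,
        0.02484891]), 'joint_torque': array([ 5.11237213e-04, -5.82718277e+01,  2.93062645e+01,  6.99768305e+00,
        7.06877807e-03, -1.49211683e-04]), 'tcp_pos': array([0.1575743 , 0.65583387, 0.22562009]), 'eef_rot': array([  3.89731467,  89.90478421, -99.61745022]), 'contact_force': array([-0.30037144,  0.90070623, -0.01699064]), 'moment': array([0.0018975 , 0.02370635, 0.0268843 ]), 'gripper_width': 0.087662562690717}
scene [[401.97168836   0.         274.00999801]
 [  0.         401.97168836 212.21785359]
 [  0.           0.           1.        ]] [[-0.68147308  0.57820039 -0.448641    0.97157731]
 [ 0.73183499  0.53549838 -0.42149618  0.37839892]
 [-0.00346273 -0.61556948 -0.78807501  0.92857186]
 [ 0.          0.          0.          1.        ]]
top [[473.66880426   0.         277.45919392]
 [  0.         473.66880426 209.66105189]
 [  0.           0.           1.        ]] [[ 2.11980662e-02 -9.97645535e-01  6.52229163e-02  4.49202078e-01]
 [-9.99774877e-01 -2.10932198e-02  2.29578073e-03 -2.25579350e-02]
 [-9.14614082e-04 -6.52568993e-02 -9.97868078e-01  1.34010239e+00]
 [ 0.00000000e+00  0.00000000e+00  0.00000000e+00  1.00000000e+00]]
```

View pics/scene0.png

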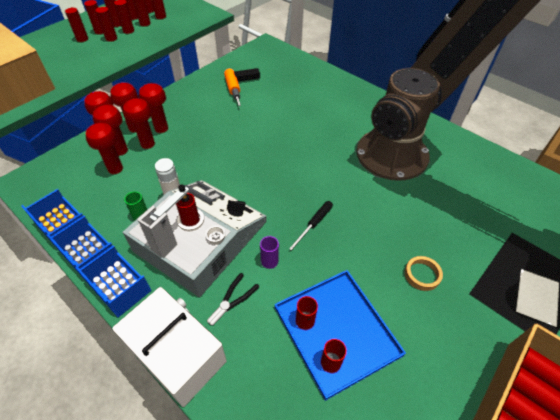

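View pics/top0.png

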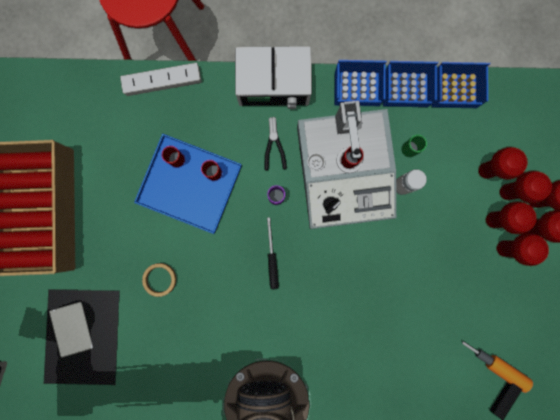

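```bash
python3 - <<'E'
import cv2,pickle
a=pickle.load(open("top0.pkl","rb"))["img"]; b=pickle.load(open("scene0.pkl","rb"))["img"]
cv2.imwrite("pics/t_jig.png",cv2.resize(a[95:235,290:430],None,fx=4.2,fy=4.2,interpolation=cv2.INTER_CUBIC))
cv2.imwrite("pics/s_jig.png",cv2.resize(b[150:300,115:285],None,fx=4,fy=4,interpolation=cv2.INTER_CUBIC))
cv2.imwrite("pics/t_tray.png",cv2.resize(a[125:245,125:255],None,fx=4.5,fy=4.5,interpolation=cv2.INTER_CUBIC))
cv2.imwrite("pics/s_tray.png",cv2.resize(b[260:405,265:410],None,fx=4,fy=4,interpolation=cv2.INTER_CUBIC))
E
```

```text
(no output)
```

View pics/t_jig.png

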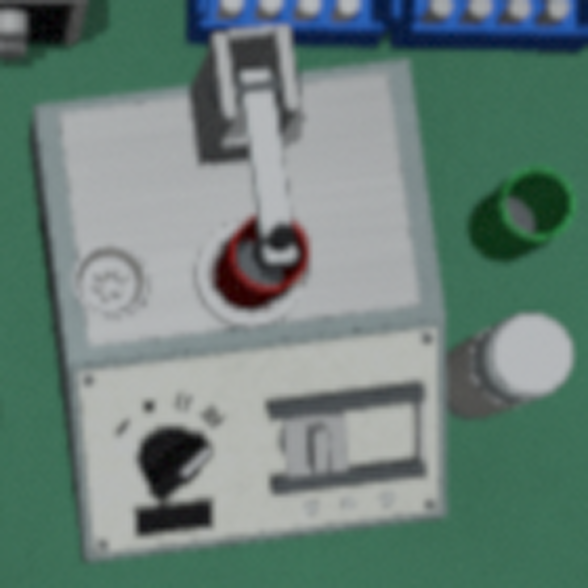

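View pics/s_jig.png

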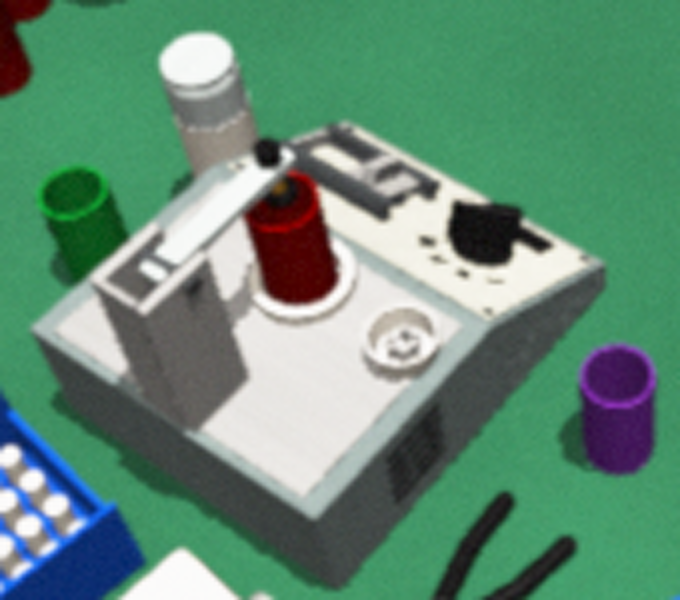

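View pics/t_tray.png

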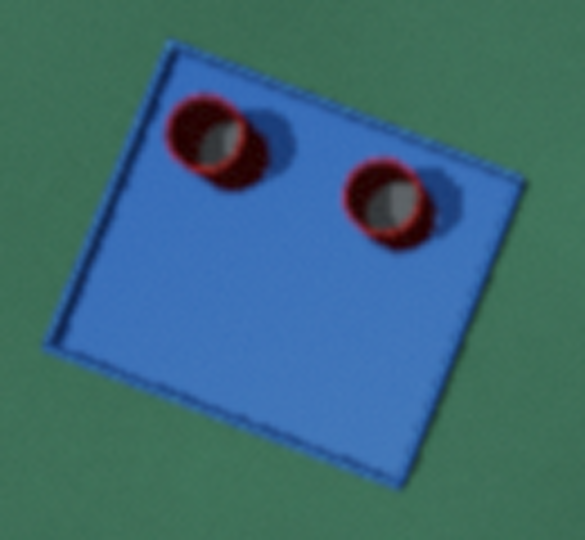

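View pics/s_tray.png

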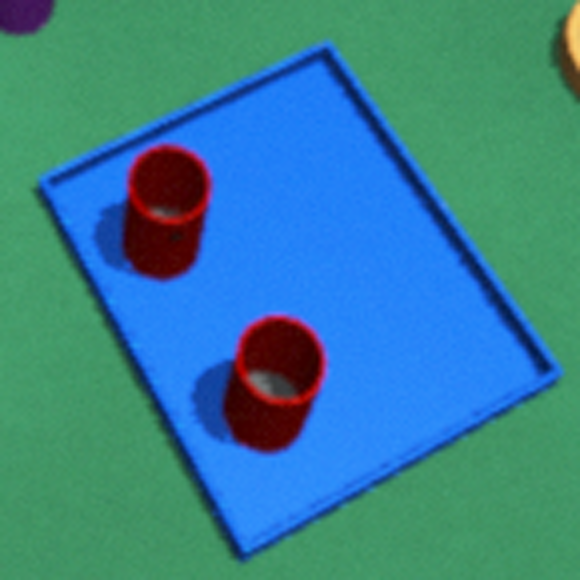

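```bash
cat > h.py <<'E'
import numpy as np,cv2,pickle
from scipy.optimize import least_squares
from scipy.spatial.transform import Rotation as Ro
def load(n): return pickle.load(open(n+".pkl","rb"))
def proj(c,P):
    T=np.linalg.inv(c["world_from_camera"]); q=np.asarray(P)@T[:3,:3].T+T[:3,3]; p=q@c["K"].T
    return p[...,:2]/p[...,2:]
def tri(cs,ps):
    A=[];B=[]
    for c,p in zip(cs,ps):
        d=c["world_from_camera"][:3,:3]@np.linalg.solve(c["K"],[p[0],p[1],1]); d/=np.linalg.norm(d)
        M=np.eye(3)-np.outer(d,d);A.append(M);B.append(M@c["world_from_camera"][:3,3])
    return np.linalg.lstsq(np.vstack(A),np.hstack(B),rcond=None)[0]
def Rz(a): c,s=np.cos(a),np.sin(a); return np.array([[c,-s,0],[s,c,0],[0,0,1]])
E
cat > fit.py <<'E'
from h import *
T=load("top0");S=load("scene0")
def fit(M,tp,sp,x0):
    M=np.array(M)/1000.
    f=lambda v:np.hstack([(proj(c,M[list(d)]@Rz(v[2]).T+[v[0],v[1],0])-np.array(list(d.values()))).ravel() for c,d in((T,tp),(S,sp))])
    r=least_squares(f,x0,loss="soft_l1");print(r.x,np.degrees(r.x[2]),np.round(r.fun,1));return r.x
t=lambda x,y:(290+x/4.2,95+y/4.2)
s=lambda x,y:(115+x/4,150+y/4)
M=[(-120,120,30),(-120,-120,30),(4,120,96),(4,-120,96),(170,120,96),(170,-120,96)]
j=fit(M,{0:t(88,560),1:t(443,515),2:t(75,365),3:t(440,325),4:t(35,108),5:t(408,62)},{0:s(605,265),2:s(490,325),4:s(318,515),5:s(35,328),1:s(345,123)},[.55,-.2,0])
t=lambda x,y:(125+x/4.5,125+y/4.5)
s=lambda x,y:(265+x/4,260+y/4)
M=[(105,120,22),(105,-120,22),(-105,120,22),(-105,-120,22)]
y=fit(M,{0:t(170,42),1:t(525,182),2:t(46,347),3:t(403,488)},{0:s(242,558),1:s(40,182),2:s(560,375),3:s(328,43)},[.55,.2,-.3])
np.savez("pose.npz",jig=j,tray=y)
fa=tri((T,S),(t(205,133),s(280,360)));fb=tri((T,S),(t(383,197),s(169,185)));print("finished tops",fa,fb)
tj=lambda x,y:(290+x/4.2,95+y/4.2); sj=lambda x,y:(115+x/4,150+y/4)
print("can top",tri((T,S),(tj(530,350),sj(197,58))))
print("pred stem top",proj(T,Rz(j[2])@[.045,0,.181]+[j[0],j[1],0]),proj(S,Rz(j[2])@[.045,0,.181]+[j[0],j[1],0]), "seen",tj(265,250),sj(285,195))
# rims
E
python3 fit.py
```

```text
[ 0.61872864 -0.21215484  0.14640669] 8.388485503349376 [-0.8  0.9  0.6  0.8 -2.1  0.1  0.9 -1.6 -0.6 -0.1 -0.2 -0.2  0.1 -1.1
  0.1  0.  -0.6  0.6 -1.2 -0.3  0.4 -1.1]
[ 0.60545064  0.23450041 -0.35412123] -20.28965169316326 [-0.8 -1.5 -0.7 -1.7 -1.9 -0.2 -1.6 -0.  -0.3 -1.1 -1.2 -1.7  0.5 -0.6
 -0.3 -1.2]
finished tops [0.67283451 0.27050003 0.08342112] [0.63663345 0.16367961 0.08242054]
can top [ 0.6124141  -0.36708941  0.15259223]
pred stem top [353.79708109 155.40316492] [185.37822992 199.49371728] seen (353.0952380952381, 154.52380952380952) (186.25, 198.75)
```

```bash
sed -i 's#290+x/4.2,95+y/4.2#289.6+x/4.2,94.6+y/4.2#g; s#115+x/4,150+y/4#114.6+x/4,149.6+y/4#g; s#125+x/4.5,125+y/4.5#124.6+x/4.5,124.6+y/4.5#; s#265+x/4,260+y/4#264.6+x/4,259.6+y/4#' fit.py; python3 fit.py
cat > ov.py <<'E'
from h import *
p=np.load("pose.npz")
def J(P,j=p["jig"]): return np.asarray(P,float)/1000@Rz(j[2]).T+[j[0],j[1],0]
a=np.radians(28); N=np.array([-np.sin(a),0,np.cos(a)]);U=np.array([np.cos(a),0,np.sin(a)])
def PN(u,y,n): # panel coords mm -> jig mm ; u up slope
    return np.array([-58,0,63.])+u*U+np.array([0,y,0])+n*N
def circ(c,r,ax,ay,k=40): th=np.linspace(0,2*np.pi,k);return np.array([np.array(c)+r*np.cos(t)*np.array(ax)+r*np.sin(t)*np.array(ay) for t in th])
X=np.array([1,0,0]);Y=np.array([0,1,0])
def lines(q,catch=0):
    L=[[(-120,120,30),(4,120,96),(170,120,96),(170,-120,96),(4,-120,96),(-120,-120,30),(-120,120,30)],[(4,120,96),(4,-120,96)]]
    L+= [circ((45,0,96),34,X,Y),circ((45,0,181),24,X,Y),circ((45,0,96),24,X,Y)]
    b=0.9-q; d=np.cos(b)*U+np.sin(b)*Y; e=-np.sin(b)*U+np.cos(b)*Y
    for n in(38,): 
        c=PN(0,60,n); L.append([c-21*d-6.5*e,c+20*d-6.5*e,c+27*d,c+20*d+6.5*e,c-21*d+6.5*e,c-21*d-6.5*e])
    L.append(circ(PN(0,60,8),22,U,Y))
    for k in(.9,.3,-.3,-.9): L.append(circ(PN(0,60,0)+37*(np.cos(k)*U+np.sin(k)*Y),2,U,Y))
    y0=-30-catch
    L.append([PN(u,y0+v,28.5) for u,v in((-15,-5),(15,-5),(15,5),(-15,5),(-15,-5))])
    L.append([(118,22,221),(168,22,221),(168,-22,221),(118,-22,221),(118,22,221)])
    return [J(l) for l in L]
def tray():
    v=p["tray"]; t=lambda P:np.array(P)/1000@Rz(v[2]).T+[v[0],v[1],0]
    return [t([(105,120,z),(105,-120,z),(-105,-120,z),(-105,120,z),(105,120,z)]) for z in(22,0)]
def draw(c,L,box,s,name):
    im=cv2.resize(c["img"][box[1]:box[3],box[0]:box[2]],None,fx=s,fy=s,interpolation=cv2.INTER_CUBIC)
    for l in L:
        q=(proj(c,l)-[box[0],box[1]]+.5)*s-.5
        cv2.polylines(im,[np.round(q*8).astype(int)],False,(255,0,255),1,cv2.LINE_AA,3)
    cv2.imwrite("pics/"+name,im)
if __name__=="__main__":
    T=load("top0");S=load("scene0")
    draw(T,lines(1.8),(290,95,430,235),4.2,"o1.png");draw(S,lines(1.8),(115,150,285,300),4,"o2.png")
    draw(T,tray(),(125,125,255,245),4.5,"o3.png")
E
python3 ov.py
```

```text
[ 0.61941374 -0.21227658  0.14682836] 8.41264551633639 [-0.4  1.1  1.1  0.9 -1.7  0.3  1.4 -1.5 -0.2  0.1  0.2 -0.1  0.3 -0.6
  0.3  0.5 -0.5  1.2 -1.   0.2  0.6 -0.6]
[ 0.60604814  0.23409159 -0.35249277] -20.196348202436525 [-0.4 -1.3 -0.2 -1.6 -1.4  0.1 -1.   0.1 -0.1 -0.6 -1.1 -1.2  0.6 -0.3
 -0.3 -0.8]
finished tops [0.67360189 0.27029761 0.08686468] [0.63752218 0.16376931 0.08591206]
can top [ 0.61337436 -0.36555246  0.15576725]
pred stem top [353.84171606 155.13055898] [185.13115876 199.63044072] seen (352.6952380952381, 154.1238095238095) (185.85, 198.35)
```

View pics/o1.png

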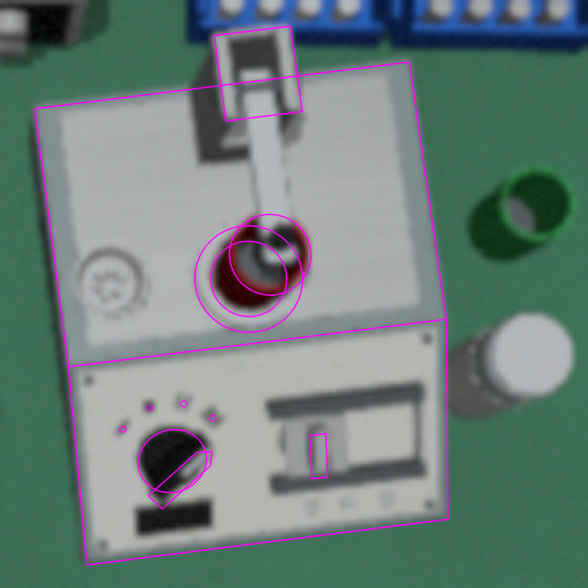

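View pics/o2.png

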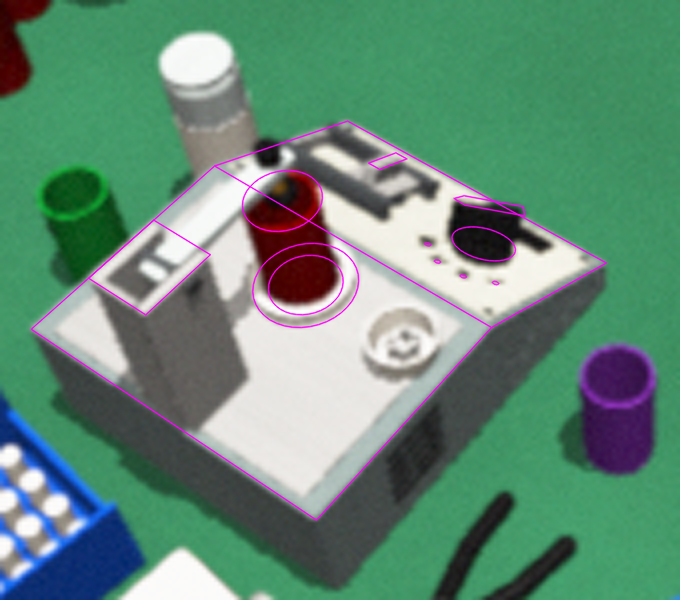

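View pics/o3.png

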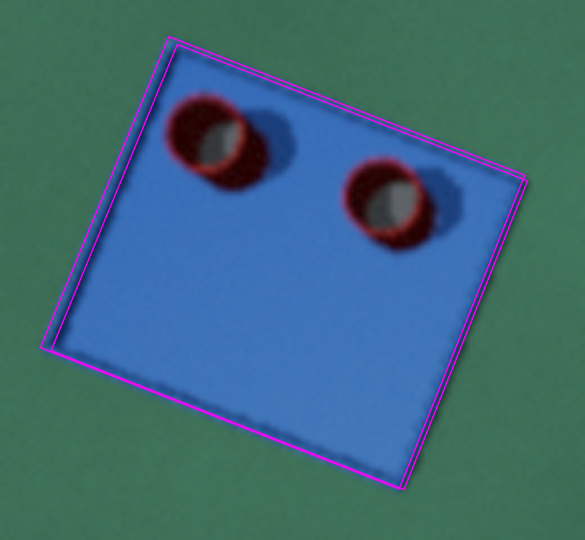

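```bash
cat > mv.py <<'E'
from h import *
from plant import get_state
p=np.load("pose.npz"); j=p["jig"]
def st():
    s=get_state(); R=Ro.from_euler("xyz",s["eef_rot"],degrees=True).as_matrix(); return s,R
def jig2w(P): return Rz(j[2])@(np.array(P)/1000)+[j[0],j[1],0]
def w2jig(P): return Rz(j[2]).T@(np.array(P)-[j[0],j[1],0])*1000
def show():
    s,R=st(); print("t",round(s["time_s"],2),"tcp",s["tcp_pos"].round(4),"jig",w2jig(s["tcp_pos"]).round(1),"rpy",s["eef_rot"].round(2),"F",s["contact_force"].round(1),"M",s["moment"].round(2),"w",round(s["gripper_width"],4),"j",s["joints"].round(1)); 
    print("toolz ang world",round(np.degrees(np.arctan2(R[1,2],R[0,2])),2),"x ax",R[:,0].round(4)); return s,R
def go(P,ang=None):
    """world target P (m), jaw (tool z) angle world deg -> tool shift now, spin"""
    s,R=show(); d=R.T@(np.array(P)-s["tcp_pos"]); print("target",np.round(P,4),"tool shift mm",(d*1000).round(1))
    if ang is not None:
        a=np.degrees(np.arctan2(R[1,2],R[0,2])); dy=(ang-a+90)%180-90; print("need spin",round(-np.radians(dy),4),"or",round(-np.radians(dy-np.sign(dy)*180),4))
E
python3 -c "
from mv import *
go(jig2w([-71,60,180]),50.4)"
```

```text
t 0.1 tcp [0.1576 0.6559 0.2257] jig [-329.8  926.4  225.7] rpy [  6.21  89.91 -97.3 ] F [-0.1 -0.3 -0.3] M [-0.03 -0.01 -0.04] w 0.0877 j [ 93.   20.6   0.6  -0.  -70.1 -16.5]
toolz ang world -103.52 x ax [-2.0e-04 -1.5e-03 -1.0e+00]
target [ 0.5404 -0.1633  0.18  ] tool shift mm [ 46.9 563.6 707. ]
need spin 0.4553 or -2.6863
```

```bash
python3 -c "
from mv import *
go([.44,.30,.235])"
```

```text
t 0.1 tcp [0.1576 0.6559 0.2257] jig [-329.8  926.4  225.7] rpy [  6.21  89.91 -97.3 ] F [-0.1 -0.3 -0.3] M [-0.03 -0.01 -0.04] w 0.0877 j [ 93.   20.6   0.6  -0.  -70.1 -16.5]
toolz ang world -103.52 x ax [-2.0e-04 -1.5e-03 -1.0e+00]
target [0.44  0.3   0.235] tool shift mm [ -8.8 357.7 280.1]
```

>>> play_rows(series=[-0.001,0.02,0.016,0,-0.001,0.032,0.026,0,-0.001,0.032,0.026,0,-0.001,0.032,0.026,0,-0.001,0.032,0.026,0], jaw=45)

```text
time_s: 0.52
tcp_pos: [0.2741, 0.5032, 0.2311]
eef_rot: [-3.6, 90.0, -107.1]
contact_force: [0.9, 0.2, 0.4]
gripper_width: 0.0595
```

>>> play_rows(series=[-0.001,0.032,0.026,0,-0.001,0.032,0.026,0,-0.001,0.032,0.026,0,-0.001,0.032,0.026,0,-0.001,0.032,0.026,0])

```text
time_s: 0.93
tcp_pos: [0.3994, 0.3393, 0.2366]
eef_rot: [-71.7, 90.0, -175.2]
contact_force: [0.3, 1.4, -0.8]
gripper_width: 0.0399
```

```bash
python3 -c "
from mv import *
go(jig2w([-71,60,200]),50.4)"
```

```text
t 0.93 tcp [0.3994 0.3393 0.2366] jig [-137.   577.9  236.6] rpy [ -71.73   89.99 -175.22] F [ 0.3  1.4 -0.8] M [ 0.07 -0.12 -0.  ] w 0.0399 j [ 61.8   5.9 -17.3  -0.  -66.8  14.7]
toolz ang world -103.49 x ax [-2.e-04 -0.e+00 -1.e+00]
target [ 0.5404 -0.1633  0.2   ] tool shift mm [ 36.5 254.4 455.9]
need spin 0.4557 or -2.6859
```

>>> play_rows(series=[0.001,0.02,0.036,0,0.001,0.02,0.036,0,0.001,0.02,0.036,0,0.001,0.02,0.036,0,0.001,0.02,0.036,0])

```text
time_s: 1.35
tcp_pos: [0.4538, 0.1408, 0.2315]
eef_rot: [-157.1, 90.0, 99.4]
contact_force: [0.3, 0.2, -0.8]
gripper_width: 0.0396
```

>>> play_rows(series=[0.001,0.02,0.036,0,0.001,0.02,0.036,0,0.001,0.02,0.036,0,0.001,0.02,0.036,0,0,0,0,0.1])

```text
time_s: 1.77
tcp_pos: [0.4984, -0.0215, 0.2269]
eef_rot: [-28.1, 89.9, -137.3]
contact_force: [-0.3, 0.7, 0.0]
gripper_width: 0.0396
```

>>> play_rows(series=[0,0,0,0.12,0,0,0,0.12,0,0,0,0.11,0,0,0,0,0,0,0,0])

```text
time_s: 2.18
tcp_pos: [0.4979, -0.0159, 0.2273]
eef_rot: [-39.6, 90.0, -168.7]
contact_force: [-0.2, 0.6, -0.6]
gripper_width: 0.0395
```

```bash
python3 -c "
from mv import *
go(jig2w([-71,60,150]),50.4)"
```

```text
t 2.18 tcp [ 0.4979 -0.0159  0.2273] jig [-91.5 212.  227.3] rpy [ -39.57   89.97 -168.67] F [-0.2  0.6 -0.6] M [ 0.03 -0.   -0.02] w 0.0395 j [ 20.8   3.7 -21.   -0.  -65.3  30.1]
toolz ang world -129.1 x ax [-5.e-04 -1.e-04 -1.e+00]
target [ 0.5404 -0.1633  0.15  ] tool shift mm [ 77.3 126.   87.5]
need spin 0.0087 or -3.1329
```

>>> play_rows(series=[0.004,0.0315,0.022,0.0087,0.004,0.0315,0.022,0,0.004,0.0315,0.022,0,0.004,0.0315,0.0215,0,0.02,0,0,0])

```text
time_s: 2.6
tcp_pos: [0.5421, -0.1686, 0.1934]
eef_rot: [103.7, 89.7, -26.0]
contact_force: [1.6, 1.1, 0.8]
gripper_width: 0.0395
```

```bash
cat > look.py <<'E'
import sys
from h import *; import ov
from plant import capture
n=sys.argv[1]; q=float(sys.argv[2]); ca=float(sys.argv[3]) if len(sys.argv)>3 else 0
ims=[]
for c,box in(("top",(290,95,430,235)),("scene",(115,150,285,300))):
    d=capture(c); pickle.dump(d,open(f"{c}_{n}.pkl","wb"))
    s=2.8
    im=cv2.resize(d["img"][box[1]:box[3],box[0]:box[2]],None,fx=s,fy=s,interpolation=cv2.INTER_CUBIC)
    if q>=0:
        for l in ov.lines(q,ca)[5 if q>=0 else 0:]:
            u=(proj(d,l)-[box[0],box[1]]+.5)*s-.5
            cv2.polylines(im,[np.round(u*8).astype(int)],False,(255,0,255),1,cv2.LINE_AA,3)
    ims.append(cv2.copyMakeBorder(im,0,420-im.shape[0],0,0,cv2.BORDER_CONSTANT))
cv2.imwrite(f"pics/{n}.png",np.hstack(ims)[:, :800] if np.hstack(ims).shape[1]<=800 else cv2.resize(np.hstack(ims),(800,int(420*800/np.hstack(ims).shape[1]))))
E
python3 look.py a1 -1; python3 -c "
from mv import *
go(jig2w([-71,60,82]),50.4)"
```

```text
t 2.7 tcp [ 0.5374 -0.1646  0.1883] jig [-74.2  59.1 188.3] rpy [-58.44  89.68 171.79] F [-0.9 -0.6 -0.1] M [ 0.12  0.11 -0.01] w 0.0394 j [  2.9  11.8 -16.7  -0.1 -61.8  47.4]
toolz ang world -129.77 x ax [-5.6e-03  8.0e-04 -1.0e+00]
target [ 0.5404 -0.1633  0.082 ] tool shift mm [106.3   2.   -3.3]
need spin -0.003 or 3.1386
```

View pics/a1.png

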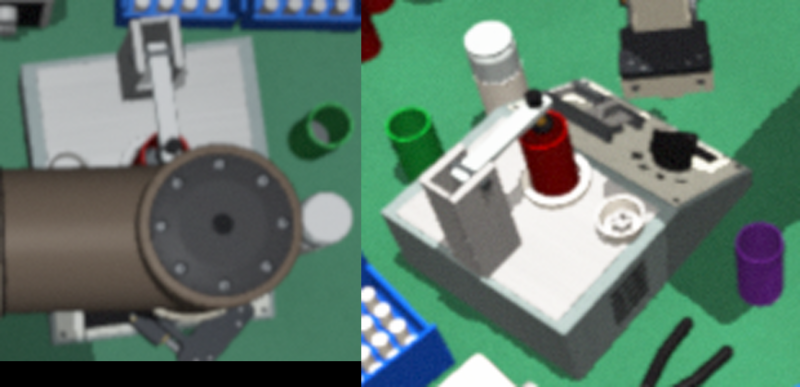

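>>> play_rows(series=[0.03,0.002,-0.0033,0,0.03,0,0,0,0.015,0,0,0,0,0,0,0,0,0,0,0])

```text
time_s: 3.12
tcp_pos: [0.5429, -0.1616, 0.117]
eef_rot: [-29.6, 89.9, -159.2]
contact_force: [0.4, 1.1, 0.0]
gripper_width: 0.0396
```

```bash
python3 look.py a2 -1; python3 -c "
from mv import *
go(jig2w([-71,60,81]),50.4)"
```

```text
t 3.22 tcp [ 0.5441 -0.1618  0.1185] jig [-67.1  60.9 118.5] rpy [120.81  89.86  -8.85] F [0.1 0.5 0.2] M [ 0.03 -0.06  0.01] w 0.0397 j [  3.2  15.9 -21.4   0.  -52.5  47.1]
toolz ang world -129.65 x ax [ 2.4e-03 -4.0e-04 -1.0e+00]
target [ 0.5404 -0.1633  0.081 ] tool shift mm [37.5 -2.   3.5]
need spin -0.0009 or 3.1407
```

View pics/a2.png

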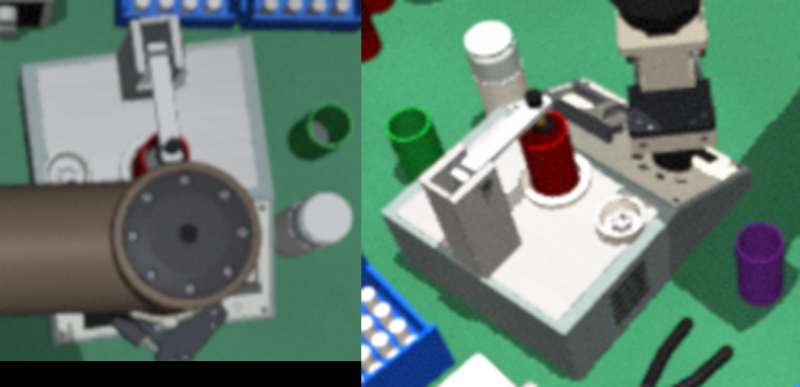

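>>> play_rows(series=[0.012,-0.002,0.0035,0,0.008,0,0,0,0.008,0,0,0,0.005,0,0,0,0,0,0,0])

```text
time_s: 3.63
tcp_pos: [0.5387, -0.1637, 0.0828]
eef_rot: [-52.3, 89.9, 177.9]
contact_force: [0.4, -0.5, -0.7]
gripper_width: 0.0394
```

```bash
python3 -c "
from mv import *
go(jig2w([-71,60,81]),50.4)"
```

```text
t 3.63 tcp [ 0.5387 -0.1637  0.0828] jig [-72.7  59.9  82.8] rpy [-52.32  89.93 177.9 ] F [ 0.4 -0.5 -0.7] M [ 0.06  0.06 -0.01] w 0.0394 j [  3.   18.  -24.1  -0.  -48.1  47.2]
toolz ang world -129.79 x ax [-0.0013  0.     -1.    ]
target [ 0.5404 -0.1633  0.081 ] tool shift mm [ 1.8  1.1 -1.4]
need spin -0.0032 or 3.1384
```

No contact. Close gently on the bar.

>>> play_rows(series=[0.001,0.001,-0.001,0,0,0,0,0,0,0,0,0,0,0,0,0,0,0,0,0], jaw=0, squeeze=10)

```text
time_s: 4.05
tcp_pos: [0.5406, -0.1638, 0.0828]
eef_rot: [93.7, 90.0, -36.0]
contact_force: [-0.2, -1.1, 0.6]
gripper_width: 0.0181
```

```bash
python3 look.py a3 -1; python3 -c "
from mv import *
go(jig2w([-71,60,81]),50.4)"
```

```text
t 4.15 tcp [ 0.5407 -0.1639  0.0828] jig [-70.8  59.4  82.8] rpy [ 99.84  89.97 -29.96] F [-0.4 -1.3  0.7] M [-0.59 -0.   -0.05] w 0.0183 j [  3.   18.1 -23.9   0.  -48.   47.2]
toolz ang world -129.79 x ax [ 4.e-04 -2.e-04 -1.e+00]
target [ 0.5404 -0.1633  0.081 ] tool shift mm [ 1.8 -0.6 -0.2]
need spin -0.0034 or 3.1382
```

View pics/a3.png

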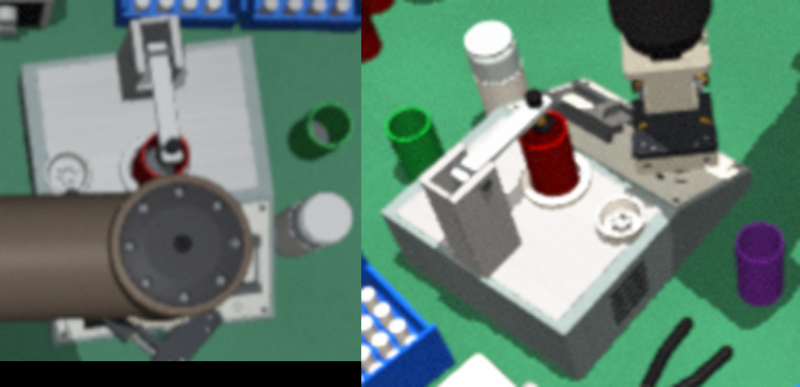

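>>> play_rows(series=[0,0,0,-0.1,0,0,0,-0.12,0,0,0,-0.12,0,0,0,-0.12,0,0,0,-0.12])

```text
time_s: 4.57
tcp_pos: [0.5402, -0.1635, 0.0829]
eef_rot: [-146.5, 90.0, 117.2]
contact_force: [-1.5, -0.9, 3.4]
gripper_width: 0.0148
```

```bash
python3 -c "
from mv import *
go(jig2w([-71,60,81]),113.7)"
```

```text
t 4.57 tcp [ 0.5402 -0.1635  0.0829] jig [-71.2  59.9  82.9] rpy [-146.54   89.98  117.23] F [-1.5 -0.9  3.4] M [-0.34  0.64 -0.13] w 0.0148 j [  3.   18.  -23.9  -0.  -48.1  80.8]
toolz ang world -96.23 x ax [-1.e-04  3.e-04 -1.e+00]
target [ 0.5404 -0.1633  0.081 ] tool shift mm [ 1.9  0.1 -0.2]
need spin -0.5224 or 2.6192
```

>>> play_rows(series=[0,0,0,-0.12,0,0,0,-0.12,0,0,0,-0.12,0,0,0,-0.12,0,0,0,-0.05])

```text
time_s: 4.98
tcp_pos: [0.5403, -0.1632, 0.0825]
eef_rot: [-179.3, 90.0, 114.9]
contact_force: [-0.0, 1.5, -0.6]
gripper_width: 0.0141
```

>>> play_rows(series=[0,0,0,0,0,0,0,0,0,0,0,0,0,0,0,0,0,0,0,0])

```text
time_s: 5.4
tcp_pos: [0.5403, -0.1633, 0.0824]
eef_rot: [-156.1, 90.0, 137.6]
contact_force: [-2.1, 4.8, -1.0]
gripper_width: 0.0145
```

```bash
python3 -c "
from mv import *
go(jig2w([-71,60,81]),113.7)"
```

```text
t 5.4 tcp [ 0.5403 -0.1633  0.0824] jig [-71.1  60.1  82.4] rpy [-156.14   89.96  137.62] F [-2.1  4.8 -1. ] M [1.6  0.5  0.01] w 0.0145 j [  3.   18.1 -23.9  -0.  -48.  110.7]
toolz ang world -66.25 x ax [-5.e-04  4.e-04 -1.e+00]
target [ 0.5404 -0.1633  0.081 ] tool shift mm [1.4 0.1 0.1]
need spin 0.0009 or -3.1407
```

>>> play_rows(series=[0,0,0,0,0,0,0,0,0,0,0,0,0,0,0,0,-0.01,0,0,0], jaw=45)

```text
time_s: 5.82
tcp_pos: [0.5394, -0.1638, 0.0913]
eef_rot: [-115.1, 89.8, 178.7]
contact_force: [-0.7, 0.1, -0.1]
gripper_width: 0.0383
```

>>> play_rows(series=[-0.03,0,0,0,-0.04,0,0,0,-0.03,0,0,0,0,0,0,0,0,0,0,0])

```text
time_s: 6.23
tcp_pos: [0.5419, -0.1638, 0.1958]
eef_rot: [64.9, 89.7, -1.3]
contact_force: [-0.1, 0.2, -0.8]
gripper_width: 0.0394
```

```bash
python3 look.py a4 0.6; python3 -c "
from mv import *
go(jig2w([-121.5,11,180]),8.4)"
```

```text
t 6.33 tcp [ 0.5401 -0.1636  0.1928] jig [-71.3  59.7 192.8] rpy [123.14  89.98  56.92] F [-0.4  0.3 -0.5] M [-0.03 -0.02  0.01] w 0.0392 j [  3.   11.6 -16.3  -0.  -62.1 110.8]
toolz ang world -66.22 x ax [ 2.e-04  3.e-04 -1.e+00]
target [ 0.4976 -0.2192  0.18  ] tool shift mm [ 12.7 -61.3  33.7]
need spin -1.3023 or 1.8393
```

View pics/a4.png

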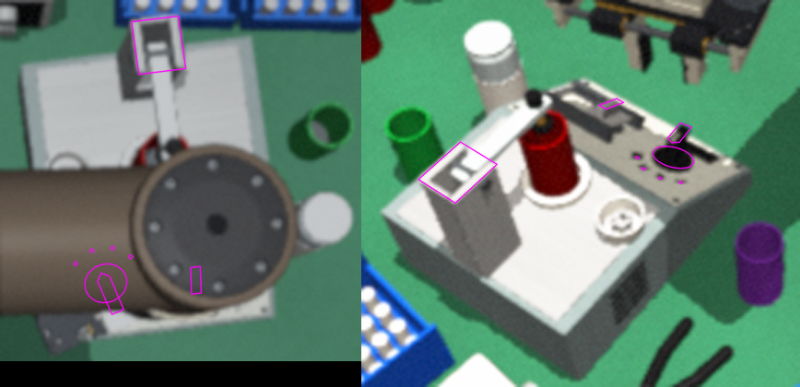

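```bash
python3 -c "
from h import *
c=load('scene_a4'); cv2.imwrite('pics/a4f.png',cv2.resize(c['img'][100:230,185:320],None,fx=5,fy=5,interpolation=cv2.INTER_CUBIC)[:600])"
```

```text
(no output)
```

View pics/a4f.png

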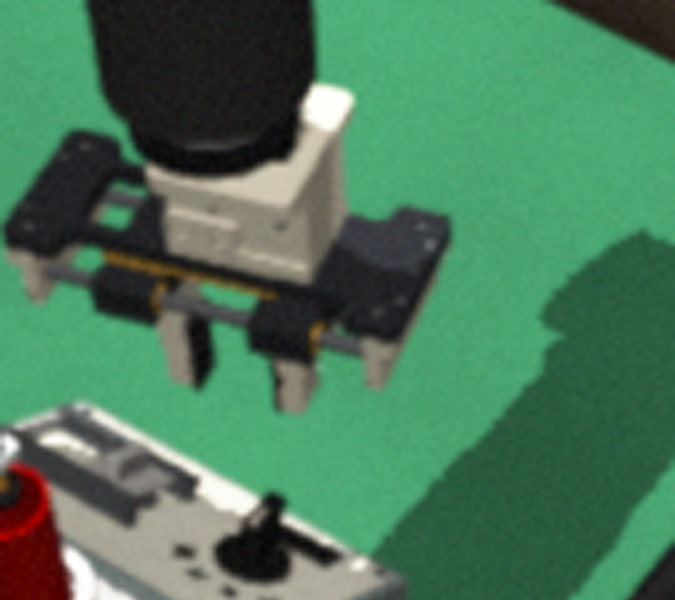

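>>> play_rows(series=[0,0,0,0.1,0,0,0,0.123,0,0,0,0.123,0,0,0,0.123,0,0,0,0.123], jaw=100)

```text
time_s: 6.75
tcp_pos: [0.5397, -0.1636, 0.1912]
eef_rot: [-79.3, 89.8, -179.8]
contact_force: [-0.7, -1.0, -1.2]
gripper_width: 0.0674
```

>>> play_rows(series=[0,0,0,0.123,0,0,0,0.123,0,0,0,0.123,0,0,0,0.123,0,0,0,0.123])

```text
time_s: 7.17
tcp_pos: [0.5397, -0.1636, 0.1912]
eef_rot: [-44.8, 89.8, 179.5]
contact_force: [-0.0, 0.0, 0.2]
gripper_width: 0.0877
```

>>> play_rows(series=[0,0,0,0.123,0,0,0,0.123,0,0,0,0.123,0,0,0,0.123,0,0,0,0.123])

```text
time_s: 7.58
tcp_pos: [0.5397, -0.1637, 0.1912]
eef_rot: [-8.6, 89.8, -179.5]
contact_force: [0.3, 0.4, 0.4]
gripper_width: 0.0879
```

```bash
python3 -c "
from mv import *
go(jig2w([-121.5,-3,140]),8.4)"
```

```text
t 7.58 tcp [ 0.5397 -0.1637  0.1912] jig [-71.7  59.8 191.2] rpy [  -8.56   89.84 -179.5 ] F [0.3 0.4 0.4] M [ 0.04 -0.01 -0.01] w 0.0879 j [  3.   11.8 -16.4  -0.  -62.    6.1]
toolz ang world -170.95 x ax [-0.0028 -0.     -1.    ]
target [ 0.4997 -0.233   0.14  ] tool shift mm [51.3 62.2 50.3]
need spin 0.0114 or -3.1302
```

>>> play_rows(series=[0.005,0.0215,0.017,0.0114,0.008,0.021,0.017,0,0.008,0.02,0.0165,0,0.02,0,0,0,0.01,0,0,0])

```text
time_s: 8.0
tcp_pos: [0.4981, -0.2339, 0.1389]
eef_rot: [-23.0, 89.8, 165.7]
contact_force: [-0.3, 0.9, -2.0]
gripper_width: 0.0877
```

```bash
python3 look.py a5 0.6; python3 -c "
from mv import *
go(jig2w([-121.5,-3,82]),8.4)"
```

```text
t 8.1 tcp [ 0.4985 -0.233   0.1389] jig [-122.6   -2.8  138.9] rpy [-18.48  89.68 170.23] F [0.1 0.  0.6] M [ 0.1  -0.01 -0.03] w 0.0875 j [ -4.7  13.4 -21.8  -0.  -55.1  13.4]
toolz ang world -171.29 x ax [-5.5e-03  9.0e-04 -1.0e+00]
target [ 0.4997 -0.233   0.082 ] tool shift mm [56.9  0.3 -1.4]
need spin 0.0055 or -3.1361
```

View pics/a5.png

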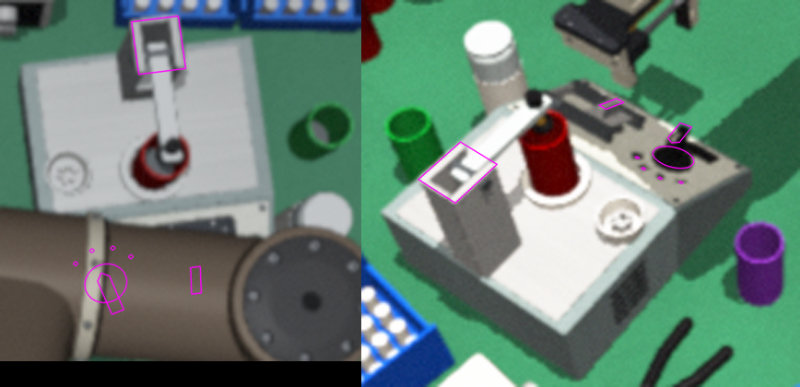

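>>> play_rows(series=[0.02,0,-0.001,0.0055,0.015,0,0,0,0.01,0,0,0,0.005,0,0,0,0,0,0,0])

```text
time_s: 8.52
tcp_pos: [0.5012, -0.2327, 0.0908]
eef_rot: [-11.1, 89.9, 177.4]
contact_force: [-0.6, -0.3, 0.9]
gripper_width: 0.0874
```

```bash
python3 look.py a6 0.6; python3 -c "
from mv import *
go(jig2w([-121.5,-3,81.5]),8.4)
c=load('scene_a6'); cv2.imwrite('pics/a6f.png',cv2.resize(c['img'][120:250,185:320],None,fx=5,fy=5,interpolation=cv2.INTER_CUBIC)[:600])"
```

```text
t 8.62 tcp [ 0.502  -0.233   0.0922] jig [-119.2   -3.3   92.2] rpy [129.4   89.97 -42.11] F [ 0.3 -0.6  0.7] M [ 0.06 -0.06  0.03] w 0.0879 j [ -4.6  16.4 -24.8   0.  -48.7  13.1]
toolz ang world -171.51 x ax [ 4.e-04 -4.e-04 -1.e+00]
target [ 0.4997 -0.233   0.0815] tool shift mm [10.7 -0.3  2.3]
need spin 0.0015 or -3.1401
```

View pics/a6f.png

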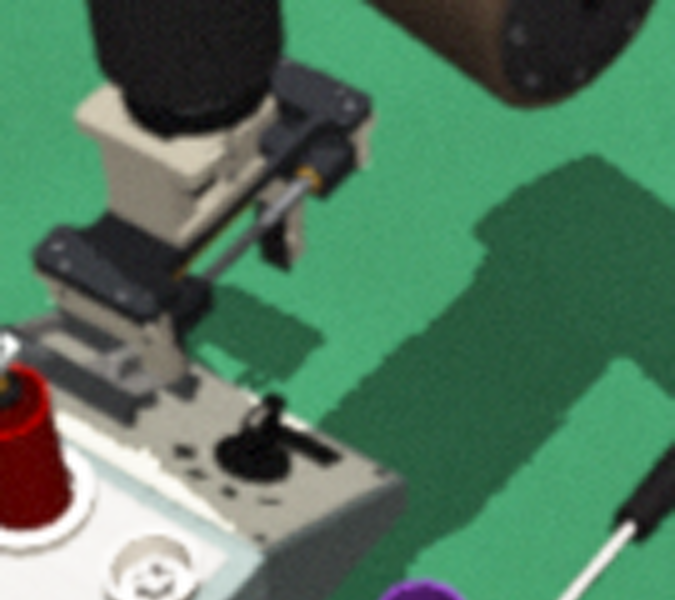

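>>> play_rows(series=[0.005,0,0.0023,0,0.003,0,0,0,0.002,0,0,0,0,0,0,0,0,0,0,0])

```text
time_s: 9.03
tcp_pos: [0.4991, -0.2335, 0.0816]
eef_rot: [67.0, 90.0, -104.5]
contact_force: [-1.0, 0.4, 0.8]
gripper_width: 0.0874
```

```bash
python3 -c "
from mv import *
go(jig2w([-121.5,-3,81.5]),8.4)"
```

```text
t 9.03 tcp [ 0.4991 -0.2335  0.0816] jig [-122.1   -3.4   81.6] rpy [  67.03   90.   -104.52] F [-1.   0.4  0.8] M [ 0.14 -0.07 -0.04] w 0.0874 j [ -4.7  17.  -25.7   0.  -47.3  13.1]
toolz ang world -171.56 x ax [-0.e+00 -1.e-04 -1.e+00]
target [ 0.4997 -0.233   0.0815] tool shift mm [ 0.1 -0.4 -0.6]
need spin 0.0007 or -3.1409
```

>>> play_rows(series=[0,0.005,0,0,0,0.007,0,0,0,0.007,0,0,0,0.007,0,0,0,0.007,0,0])

```text
time_s: 9.45
tcp_pos: [0.5043, -0.2669, 0.0817]
eef_rot: [174.6, 90.0, 3.0]
contact_force: [0.0, 1.9, 2.3]
gripper_width: 0.0878
```

```bash
python3 look.py a7 0.6; python3 -c "
from mv import *
go(jig2w([-121.5,-58,81.5]),8.4)
c=load('scene_a7'); cv2.imwrite('pics/a7f.png',cv2.resize(c['img'][120:250,185:320],None,fx=5,fy=5,interpolation=cv2.INTER_CUBIC)[:600])"
```

```text
t 9.55 tcp [ 0.5041 -0.2674  0.0815] jig [-122.1  -37.6   81.5] rpy [ 97.98  89.99 -73.64] F [ 0.1  0.6 -1.1] M [ 0.12  0.01 -0.07] w 0.0873 j [ -8.3  18.6 -23.2   0.  -48.1  16.7]
toolz ang world -171.62 x ax [ 1.e-04 -3.e-04 -1.e+00]
target [ 0.5077 -0.2874  0.0815] tool shift mm [-0.  20.4 -0.6]
need spin -0.0004 or 3.1412
```

View pics/a7f.png

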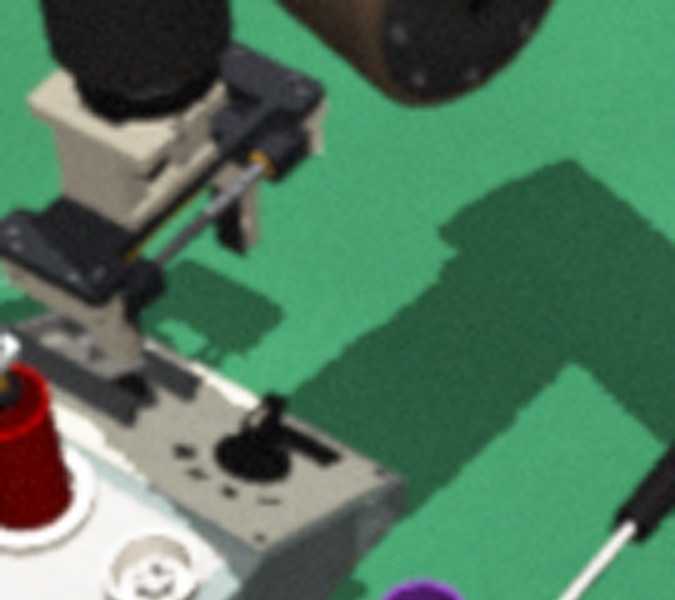

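>>> play_rows(series=[0,0.007,0,0,0,0.006,0,0,0,0.004,0,0,0,0.002,0,0,0,0.001,0,0])

```text
time_s: 9.97
tcp_pos: [0.5067, -0.2857, 0.0814]
eef_rot: [-63.4, 89.9, 125.1]
contact_force: [-1.5, 8.4, 3.8]
gripper_width: 0.0875
```

>>> play_rows(series=[0,0.001,0,0,0,0.001,0,0,0,0.001,0,0,0,0,0,0,0,0,0,0])

```text
time_s: 10.38
tcp_pos: [0.5066, -0.2863, 0.0814]
eef_rot: [-73.0, 89.8, 115.6]
contact_force: [-2.2, 16.3, 6.5]
gripper_width: 0.0877
```

```bash
python3 -c "
from mv import *
go(jig2w([-121.5,-58,81.5]),8.4)"
```

```text
t 10.38 tcp [ 0.5066 -0.2863  0.0814] jig [-122.4  -56.7   81.4] rpy [-72.95  89.81 115.57] F [-2.2 16.3  6.5] M [6.35 0.64 0.94] w 0.0877 j [-10.3  19.6 -21.6  -0.2 -48.9  19. ]
toolz ang world -171.47 x ax [-0.0014  0.0029 -1.    ]
target [ 0.5077 -0.2874  0.0815] tool shift mm [-0.2  1.3 -0.9]
need spin 0.0022 or -3.1394
```

>>> play_rows(series=[0,-0.006,0,0,0,-0.008,0,0,0,-0.008,0,0,0,-0.006,0,0,0,0,0,0])

```text
time_s: 10.8
tcp_pos: [0.503, -0.2602, 0.0816]
eef_rot: [-2.8, 90.0, -174.3]
contact_force: [0.7, 0.2, -0.2]
gripper_width: 0.0878
```

```bash
python3 look.py a8 0.6 42; python3 -c "
from mv import *
go(jig2w([-121,-30,76]),8.4)
c=load('scene_a8'); cv2.imwrite('pics/a8f.png',cv2.resize(c['img'][120:250,185:320],None,fx=5,fy=5,interpolation=cv2.INTER_CUBIC)[:600])"
```

```text
t 10.9 tcp [ 0.5033 -0.261   0.0817] jig [-122.   -31.2   81.7] rpy [129.52  89.98 -41.99] F [ 0.2 -0.1 -0.8] M [ 0.06 -0.09 -0.01] w 0.0875 j [ -7.6  18.3 -23.7   0.  -48.   16.1]
toolz ang world -171.51 x ax [ 2.e-04 -2.e-04 -1.e+00]
target [ 0.5041 -0.2597  0.076 ] tool shift mm [ 5.7 -1.2 -1. ]
need spin 0.0015 or -3.1401
```

View pics/a8f.png

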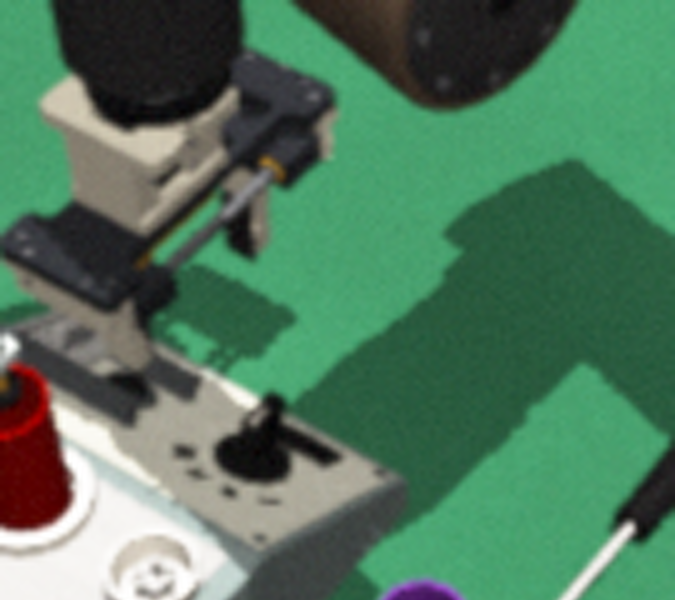

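>>> play_rows(series=[0.004,-0.001,-0.001,0,0.003,0,0,0,0.002,0,-0.001,0,0.001,0,-0.0005,0,0.001,0,-0.0005,0])

```text
time_s: 11.32
tcp_pos: [0.506, -0.2599, 0.0702]
eef_rot: [-11.7, 90.0, 176.7]
contact_force: [0.7, 0.1, 0.3]
gripper_width: 0.0876
```

```bash
python3 -c "
from mv import *
go(jig2w([-121,-30,70]),8.4)"
```

```text
t 11.32 tcp [ 0.506  -0.2599  0.0702] jig [-119.2  -30.5   70.2] rpy [-11.73  89.97 176.7 ] F [0.7 0.1 0.3] M [ 0.06 -0.04  0.02] w 0.0876 j [ -7.5  19.3 -24.1   0.  -46.6  15.9]
toolz ang world -171.57 x ax [-5.e-04  0.e+00 -1.e+00]
target [ 0.5041 -0.2597  0.07  ] tool shift mm [ 0.2 -0.5  1.8]
need spin 0.0005 or -3.141
```

>>> play_rows(series=[0.001,0,-0.0005,0,0.001,0,-0.0005,0,0.001,0,-0.0005,0,0,0,0,0,0,0,0,0])

```text
time_s: 11.73
tcp_pos: [0.5072, -0.2597, 0.0677]
eef_rot: [11.1, 90.0, -160.5]
contact_force: [-3.8, -1.4, 5.1]
gripper_width: 0.0876
```

```bash
python3 -c "
from mv import *
go(jig2w([-121,-30,70]),8.4)"
```

```text
t 11.73 tcp [ 0.5072 -0.2597  0.0677] jig [-117.9  -30.5   67.7] rpy [  11.09   89.97 -160.47] F [-3.8 -1.4  5.1] M [-0.27  1.09 -0.03] w 0.0876 j [ -7.4  19.5 -24.1   0.  -46.4  15.9]
toolz ang world -171.56 x ax [-4.e-04 -1.e-04 -1.e+00]
target [ 0.5041 -0.2597  0.07  ] tool shift mm [-2.3 -0.5  3.1]
need spin 0.0007 or -3.1409
```

Contact at about z 69; press on.

>>> play_rows(series=[0.001,0,-0.0005,0,0.001,0,-0.0005,0,0.001,0,-0.0005,0,0.001,0,-0.0005,0,0,0,0,0])

```text
time_s: 12.15
tcp_pos: [0.509, -0.2594, 0.0643]
eef_rot: [21.8, 90.0, -149.8]
contact_force: [-7.4, -0.8, 12.4]
gripper_width: 0.0875
```

```bash
python3 look.py a9 0.6 42; python3 -c "
from mv import *
go(jig2w([-121,-30,70]),8.4)"
```

```text
t 12.25 tcp [ 0.509  -0.2594  0.0643] jig [-116.1  -30.5   64.3] rpy [  30.64   89.97 -140.9 ] F [-7.5  0.1 11. ] M [-0.02  2.07  0.04] w 0.0871 j [ -7.4  19.9 -24.1   0.  -46.   15.8]
toolz ang world -171.54 x ax [-4.e-04 -4.e-04 -1.e+00]
target [ 0.5041 -0.2597  0.07  ] tool shift mm [-5.7 -0.5  4.9]
need spin 0.001 or -3.1406
```

View pics/a9.png

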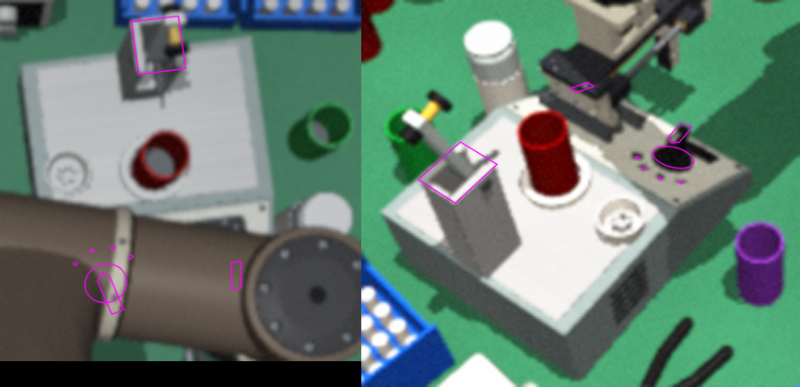

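```bash
python3 -c "
from mv import *
T=load('top_a9');S=load('scene_a9')
for h in(.3,.4,.5,.6):print(h,proj(T,[.509,-.259,h]))
for n,c,b in(('t',T,(325,125,385,185)),('s',S,(165,185,235,250))):
    cv2.imwrite(f'pics/st_{n}.png',cv2.resize(c['img'][b[1]:b[3],b[0]:b[2]],None,fx=8,fy=8,interpolation=cv2.INTER_CUBIC))
    hsv=cv2.cvtColor(c['img'],cv2.COLOR_BGR2HSV)
cv2.imwrite('pics/scene_full9.png',S['img']);cv2.imwrite('pics/top_full9.png',T['img'])
"
```

```text
0.3 [386.00360543 215.66767218]
0.4 [397.46243431 213.0210955 ]
0.5 [411.63834156 209.74697158]
0.6 [429.62770885 205.59207577]
```

View pics/st_t.png

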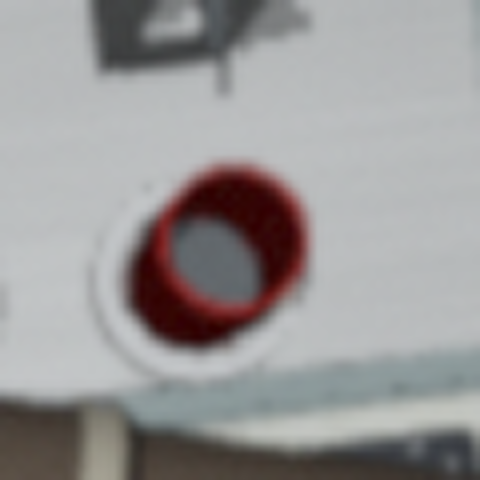

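View pics/st_s.png

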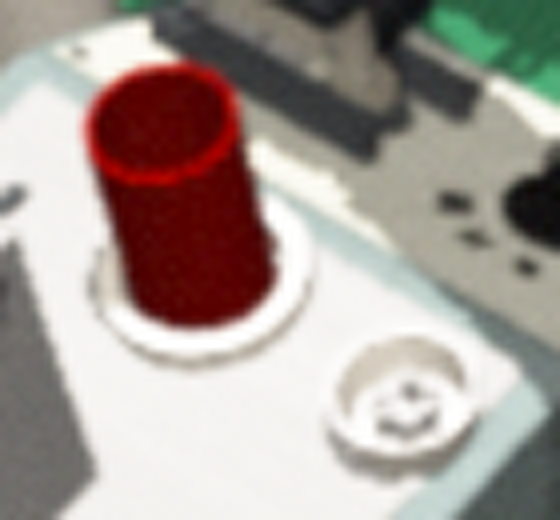

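View pics/scene_full9.png

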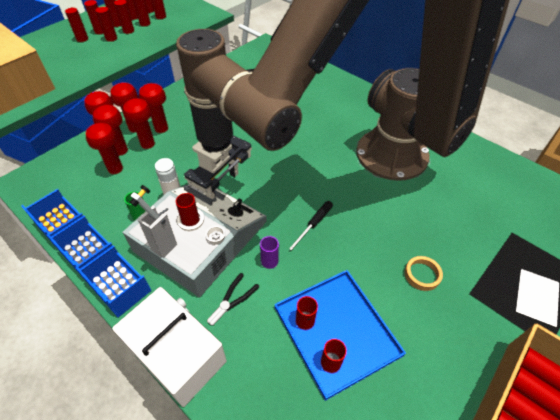

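View pics/top_full9.png

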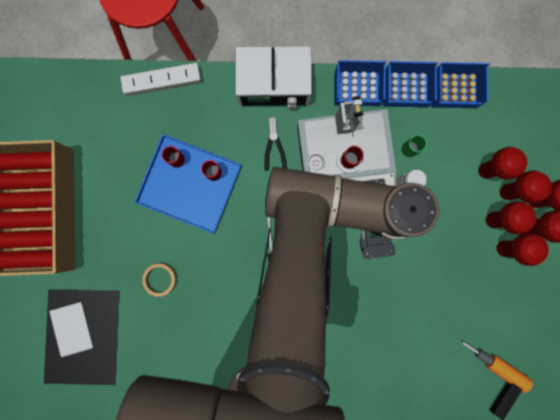

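>>> play_rows(series=[-0.004,0,0.002,0,-0.008,0,0.002,0,-0.02,0,0,0,-0.04,0,0,0,-0.04,0,0,0])

```text
time_s: 12.67
tcp_pos: [0.5049, -0.2593, 0.176]
eef_rot: [-26.5, 89.9, 162.0]
contact_force: [1.3, 0.5, 0.5]
gripper_width: 0.0878
```

>>> play_rows(series=[-0.03,0,0,-0.1,-0.02,0,0,-0.123,0,0,0,-0.123,0,0,0,-0.123,0,0,0,-0.123])

```text
time_s: 13.08
tcp_pos: [0.5062, -0.2594, 0.2266]
eef_rot: [141.7, 89.9, 4.5]
contact_force: [0.0, -0.3, -1.3]
gripper_width: 0.0875
```

>>> play_rows(series=[0,0,0,-0.123,0,0,0,-0.123,0,0,0,-0.123,0,0,0,-0.123,0,0,0,-0.123])

```text
time_s: 13.5
tcp_pos: [0.5061, -0.2595, 0.2259]
eef_rot: [114.0, 89.9, 12.0]
contact_force: [-0.1, 0.4, 0.3]
gripper_width: 0.0875
```

>>> play_rows(series=[0,0,0,-0.123,0,0,0,-0.123,0,0,0,-0.123,0,0,0,0,0,0,0,0])

```text
time_s: 13.92
tcp_pos: [0.5059, -0.2596, 0.2258]
eef_rot: [92.7, 90.0, 11.3]
contact_force: [-0.5, -0.1, -0.9]
gripper_width: 0.0872
```

```bash
python3 look.py b1 0.6 42; python3 -c "
from mv import *
T=load('top_a9');S=load('scene_a9')
P=tri((T,S),((353.6,154.9),(184.9,200.2)));print('stem top',P,w2jig(P))
go(jig2w([45,0,225]),98.4)"
```

```text
stem top [ 0.66486031 -0.2054179   0.17985531] [4.59609979e+01 1.35983925e-01 1.79855314e+02]
t 14.02 tcp [ 0.5058 -0.2596  0.2257] jig [-119.4  -30.2  225.7] rpy [91.98 89.97 10.5 ] F [ 0.4 -0.4 -0.3] M [-0.11 -0.03 -0.  ] w 0.088 j [ -7.5  10.6 -13.1  -0.  -66.3 106. ]
toolz ang world -81.47 x ax [ 5.e-04  1.e-04 -1.e+00]
target [ 0.6639 -0.2057  0.225 ] tool shift mm [  0.8 164.4 -29.9]
need spin 0.0022 or -3.1394
```

View pics/b1.png

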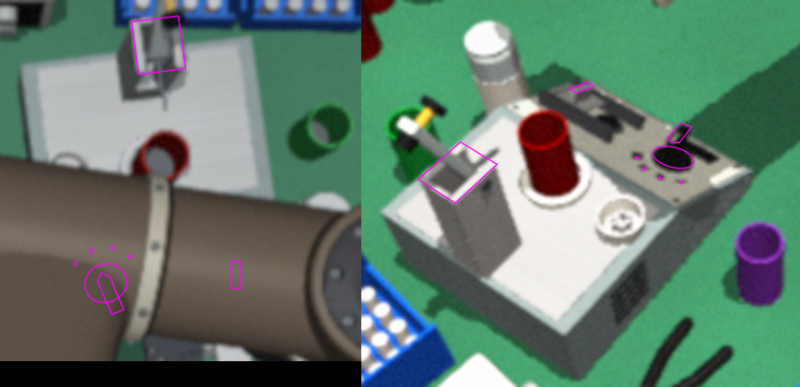

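>>> play_rows(series=[0,0.033,-0.006,0.0022,0,0.036,-0.0065,0,0,0.036,-0.0065,0,0,0.036,-0.0065,0,0,0.0234,-0.0044,0])

```text
time_s: 14.43
tcp_pos: [0.6663, -0.2043, 0.225]
eef_rot: [71.4, 90.0, -10.1]
contact_force: [-0.5, -0.4, -0.0]
gripper_width: 0.0882
```

>>> play_rows(series=[0,0,0,0,0,0,0,0,0,0,0,0,0,0,0,0,0,0,0,0])

```text
time_s: 14.85
tcp_pos: [0.6629, -0.206, 0.2262]
eef_rot: [78.6, 90.0, -2.8]
contact_force: [-1.2, -0.7, 0.4]
gripper_width: 0.0871
```

```bash
python3 look.py b2 -1; python3 -c "
from mv import *
go(jig2w([45.5,0,131]),98.4)"
```

```text
t 14.95 tcp [ 0.6631 -0.2059  0.2262] jig [ 4.410e+01 -1.000e-01  2.262e+02] rpy [8.152e+01 8.995e+01 8.000e-02] F [ 0.7 -0.2  0.3] M [-0.03 -0.01 -0.01] w 0.0877 j [ -1.2  22.3   3.3  -0.  -70.9  99.8]
toolz ang world -81.44 x ax [ 9.e-04  0.e+00 -1.e+00]
target [ 0.6644 -0.2056  0.131 ] tool shift mm [95.2  1.3 -0.1]
need spin 0.0028 or -3.1388
```

View pics/b2.png

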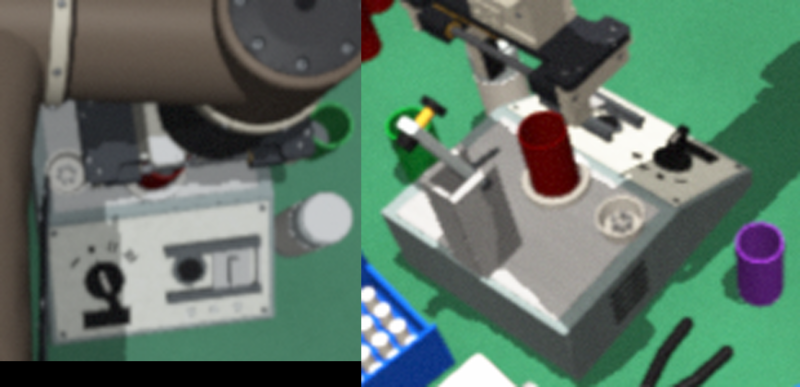

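>>> play_rows(series=[0.02,0.001,0,0.0028,0.025,0,0,0,0.025,0,0,0,0.017,0,0,0,0.008,0,0,0])

```text
time_s: 15.37
tcp_pos: [0.6628, -0.2054, 0.128]
eef_rot: [-110.2, 89.8, 168.2]
contact_force: [-0.5, 0.5, 1.0]
gripper_width: 0.088
```

>>> play_rows(series=[0,0,0,0,0,0,0,0,0,0,0,0,0,0,0,0,0,0,0,0], jaw=65)

```text
time_s: 15.78
tcp_pos: [0.6652, -0.2054, 0.132]
eef_rot: [76.3, 89.9, -5.3]
contact_force: [0.7, -0.1, -0.8]
gripper_width: 0.0608
```

```bash
python3 look.py b3 -1; python3 -c "
from mv import *
go(jig2w([45.5,0,131]),98.4)"
```

```text
t 15.88 tcp [ 0.6649 -0.2054  0.1315] jig [4.600e+01 1.000e-01 1.315e+02] rpy [78.28 89.92 -3.27] F [ 0.7 -0.5 -0.1] M [-0.02 -0.02 -0.02] w 0.0581 j [ -1.2  26.2  -3.4   0.  -60.3  99.6]
toolz ang world -81.55 x ax [ 1.3e-03 -1.0e-04 -1.0e+00]
target [ 0.6644 -0.2056  0.131 ] tool shift mm [ 0.5 -0.5  0.1]
need spin 0.001 or -3.1406
```

View pics/b3.png

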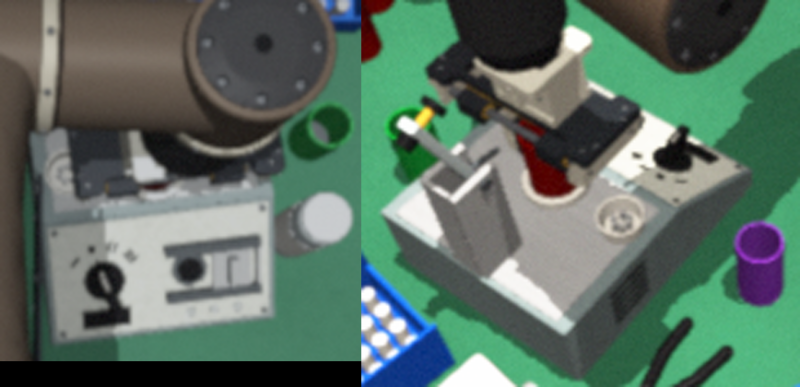

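>>> play_rows(series=[0,0,0,0,0,0,0,0,0,0,0,0,0,0,0,0,0,0,0,0], jaw=0, squeeze=30)

```text
time_s: 16.3
tcp_pos: [0.6647, -0.2055, 0.1308]
eef_rot: [44.2, 90.0, -37.3]
contact_force: [-0.4, -1.1, 2.2]
gripper_width: 0.0477
```

>>> play_rows(series=[0,0,0,0,-0.004,0,0,0,-0.008,0,0,0,-0.008,0,0,0,-0.01,0,0,0])

```text
time_s: 16.72
tcp_pos: [0.6643, -0.2052, 0.1608]
eef_rot: [-112.1, 89.9, 166.3]
contact_force: [0.1, 0.3, -2.0]
gripper_width: 0.0475
```

```bash
python3 -c "
from mv import *
show()"
```

```text
t 16.72 tcp [ 0.6643 -0.2052  0.1608] jig [ 45.4   0.4 160.8] rpy [-112.14   89.94  166.32] F [ 0.1  0.3 -2. ] M [-0.06  0.01 -0.04] w 0.0475 j [ -1.2  24.9  -1.4  -0.  -63.7  99.6]
toolz ang world -81.54 x ax [-1.1e-03  3.0e-04 -1.0e+00]
```

>>> play_rows(series=[-0.015,0,0,0,-0.02,0,0,0,-0.015,0,0,0,-0.008,0,0,0,0,0,0,0])

```text
time_s: 17.13
tcp_pos: [0.6657, -0.2055, 0.2217]
eef_rot: [74.2, 89.7, -7.3]
contact_force: [0.8, -0.2, -2.2]
gripper_width: 0.048
```

```bash
python3 look.py b4 -1; python3 -c "
from mv import *
v=p['tray']; Q=Rz(v[2])@[-.05,0,.22]+[v[0],v[1],0]
go(Q,69.8)"
```

```text
t 17.23 tcp [ 0.6644 -0.2051  0.2184] jig [ 45.5   0.5 218.4] rpy [154.52  89.97  72.97] F [-0.  -0.8 -2.8] M [-0.05  0.02  0.03] w 0.0481 j [ -1.2  22.7   2.9  -0.  -70.2  99.6]
toolz ang world -81.55 x ax [ 2.e-04  5.e-04 -1.e+00]
target [0.5591 0.2514 0.22  ] tool shift mm [  -1.4  -37.1 -467. ]
need spin 0.5 or -2.6416
```

View pics/b4.png

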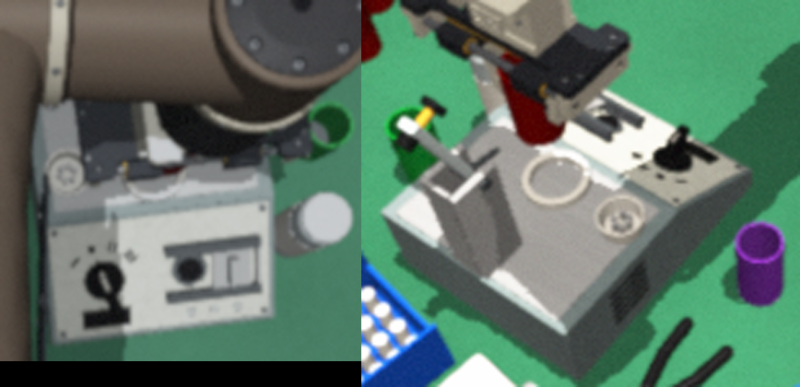

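>>> play_rows(series=[0,-0.001,-0.012,0,0,-0.002,-0.025,0,0,-0.003,-0.035,0,0,-0.003,-0.036,0,0,-0.003,-0.036,0])

```text
time_s: 17.65
tcp_pos: [0.6301, -0.0633, 0.2169]
eef_rot: [-96.3, 89.9, -177.9]
contact_force: [0.9, 1.0, -1.9]
gripper_width: 0.0472
```

>>> play_rows(series=[0,-0.003,-0.036,0,0,-0.003,-0.036,0,0,-0.003,-0.036,0,0,-0.003,-0.036,0,0,-0.003,-0.036,0])

```text
time_s: 18.07
tcp_pos: [0.5886, 0.1128, 0.2174]
eef_rot: [-80.4, 89.9, -161.9]
contact_force: [0.6, -0.3, -3.0]
gripper_width: 0.0474
```

>>> play_rows(series=[0,-0.003,-0.036,0,0,-0.003,-0.036,0,0,-0.002,-0.032,0,0,-0.002,-0.023,0,0,0,-0.01,0])

```text
time_s: 18.48
tcp_pos: [0.5585, 0.2481, 0.2172]
eef_rot: [-79.8, 89.9, -161.2]
contact_force: [0.6, 0.2, -2.5]
gripper_width: 0.0475
```

>>> play_rows(series=[0,0,0,0.08,0,0,0,0.12,0,0,0,0.12,0,0,0,0.11,0,0,0,0.07])

```text
time_s: 18.9
tcp_pos: [0.5595, 0.2447, 0.2174]
eef_rot: [-35.5, 89.9, -146.1]
contact_force: [-0.3, -0.4, -2.2]
gripper_width: 0.0476
```

```bash
python3 -c "
from mv import *
v=p['tray']; Q=Rz(v[2])@[-.05,0,.10]+[v[0],v[1],0]
go(Q,69.8)
from plant import capture
for n in('scene','top'):
  c=capture(n);pickle.dump(c,open(n+'_b5.pkl','wb'));cv2.imwrite('pics/'+n+'_b5.png',c['img'])"
```

```text
t 18.9 tcp [0.5595 0.2447 0.2174] jig [  7.6 460.8 217.4] rpy [ -35.53   89.88 -146.08] F [-0.3 -0.4 -2.2] M [-0.02 -0.   -0.02] w 0.0476 j [ 41.9  15.   -8.5  -0.  -66.7  27.5]
toolz ang world -110.55 x ax [-0.0017 -0.0011 -1.    ]
target [0.5591 0.2514 0.1   ] tool shift mm [117.4  -2.5  -6.3]
need spin -0.0061 or 3.1355
```

View pics/scene_b5.png

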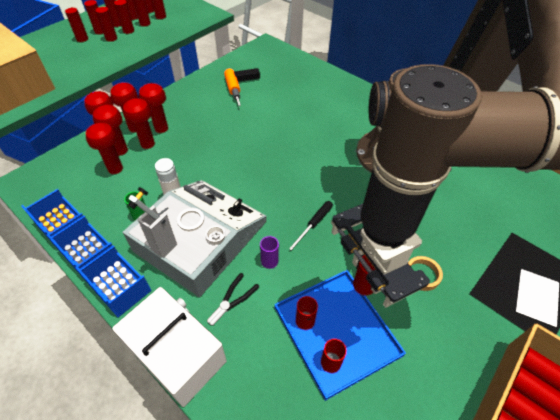

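>>> play_rows(series=[0.02,-0.001,-0.003,0,0.03,-0.001,-0.003,0,0.03,0,0,0,0.025,0,0,0,0.012,0,0,0])

```text
time_s: 19.42
tcp_pos: [0.5582, 0.2499, 0.0974]
eef_rot: [-37.0, 89.7, -147.0]
contact_force: [-1.0, -0.3, -2.4]
gripper_width: 0.0474
```

>>> play_rows(series=[0.01,0,0,0,0.008,0,0,0,0.005,0,0,0,0,0,0,0,0,0,0,0])

```text
time_s: 19.83
tcp_pos: [0.5608, 0.2517, 0.0791]
eef_rot: [137.1, 90.0, 27.0]
contact_force: [-0.2, 0.3, -2.7]
gripper_width: 0.0474
```

```bash
python3 -c "
from mv import *
v=p['tray']; Q=Rz(v[2])@[-.05,0,.039]+[v[0],v[1],0]
go(Q,69.8)
from plant import capture
im=[]
for n,b in(('scene',(265,180,425,400)),('top',(110,110,260,310))):
  c=capture(n);im.append(cv2.resize(c['img'][b[1]:b[3],b[0]:b[2]],(390,560)))
cv2.imwrite('pics/b6.png',np.hstack(im))"
```

```text
t 19.83 tcp [0.5608 0.2517 0.0791] jig [  9.8 467.6  79.1] rpy [137.13  89.96  26.97] F [-0.2  0.3 -2.7] M [-0.04 -0.02 -0.01] w 0.0474 j [ 42.4  22.3 -17.7   0.  -49.9  27.5]
toolz ang world -110.16 x ax [ 7.e-04  3.e-04 -1.e+00]
target [0.5591 0.2514 0.039 ] tool shift mm [40.1 -1.4  0.9]
need spin 0.0007 or -3.1409
```

View pics/b6.png

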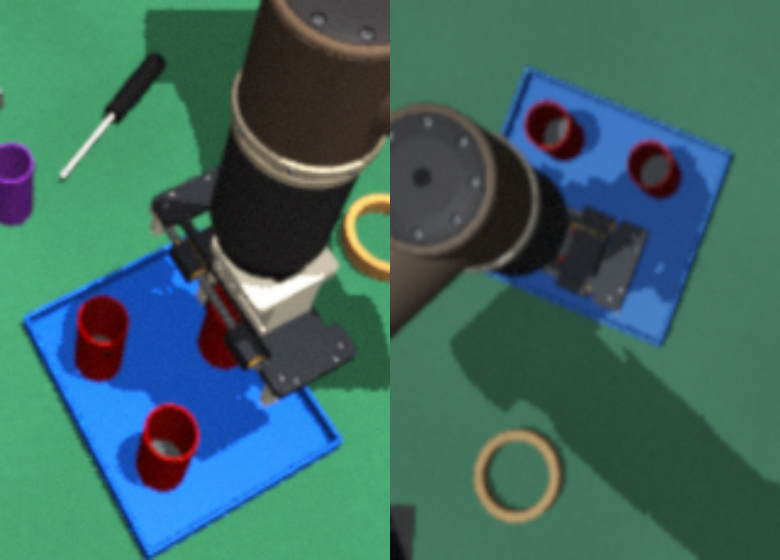

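>>> play_rows(series=[0.01,0,0,0,0.01,0,0,0,0.007,0,0,0,0.004,0,0,0,0.002,0,0,0])

```text
time_s: 20.35
tcp_pos: [0.5598, 0.251, 0.0441]
eef_rot: [-29.7, 89.9, -139.9]
contact_force: [-0.1, -0.6, -1.6]
gripper_width: 0.0476
```

>>> play_rows(series=[0.001,0,0,0,0.001,0,0,0,0.001,0,0,0,0,0,0,0,0,0,0,0])

```text
time_s: 20.77
tcp_pos: [0.5605, 0.2516, 0.0428]
eef_rot: [148.5, 90.0, 38.3]
contact_force: [-0.4, 0.2, -3.0]
gripper_width: 0.0477
```

>>> play_rows(series=[0.001,0,0,0,0.001,0,0,0,0,0,0,0,0,0,0,0,0,0,0,0])

```text
time_s: 21.18
tcp_pos: [0.5604, 0.2515, 0.0406]
eef_rot: [156.4, 90.0, 46.3]
contact_force: [-0.1, -0.6, -2.4]
gripper_width: 0.0477
```

>>> play_rows(series=[0.0007,0,0,0,0.0007,0,0,0,0,0,0,0,0,0,0,0,0,0,0,0])

```text
time_s: 21.6
tcp_pos: [0.5604, 0.2515, 0.0391]
eef_rot: [-15.6, 90.0, -125.8]
contact_force: [-0.7, -0.4, -2.1]
gripper_width: 0.0474
```

>>> play_rows(series=[0.0005,0,0,0,0.0005,0,0,0,0,0,0,0,0,0,0,0,0,0,0,0])

```text
time_s: 22.02
tcp_pos: [0.5605, 0.2515, 0.0388]
eef_rot: [126.6, 90.0, 16.5]
contact_force: [-2.5, -1.2, 5.9]
gripper_width: 0.0475
```

>>> play_rows(series=[0,0,0,0,0,0,0,0,0,0,0,0,0,0,0,0,0,0,0,0], jaw=80)

```text
time_s: 22.43
tcp_pos: [0.5604, 0.2516, 0.038]
eef_rot: [62.5, 90.0, -47.7]
contact_force: [-0.6, -0.9, 0.5]
gripper_width: 0.069
```

>>> play_rows(series=[-0.01,0,0,0,-0.02,0,0,0,-0.03,0,0,0,-0.04,0,0,0,-0.04,0,0,0])

```text
time_s: 22.85
tcp_pos: [0.5598, 0.251, 0.1798]
eef_rot: [-23.9, 89.9, -134.1]
contact_force: [1.4, 1.5, 0.4]
gripper_width: 0.0696
```

>>> play_rows(series=[-0.04,0,0,0,-0.02,0,0,0,0,-0.03,0,0,0,-0.04,0,0,0,-0.04,0,0])

```text
time_s: 23.27
tcp_pos: [0.4564, 0.2893, 0.239]
eef_rot: [166.7, 89.9, 56.4]
contact_force: [-0.8, 0.9, 0.0]
gripper_width: 0.0702
```

```bash
python3 -c "
from mv import *
show()
from plant import capture
im=[]
for n,b in(('scene',(265,180,425,400)),('top',(110,110,260,310))):
  c=capture(n);pickle.dump(c,open(n+'_b7.pkl','wb'));im.append(cv2.resize(c['img'][b[1]:b[3],b[0]:b[2]],(390,560)))
cv2.imwrite('pics/b7.png',np.hstack(im))
cv2.imwrite('pics/scene_b7.png',c['img'] if 0 else load('scene_b7')['img'])"
```

```text
t 23.27 tcp [0.4564 0.2893 0.239 ] jig [-87.9 520.  239. ] rpy [166.72  89.94  56.4 ] F [-0.8  0.9  0. ] M [0.2  0.06 0.02] w 0.0702 j [ 53.2   7.3 -15.3  -0.  -67.3  16.5]
toolz ang world -110.32 x ax [ 6.e-04  9.e-04 -1.e+00]
```

View pics/b7.png

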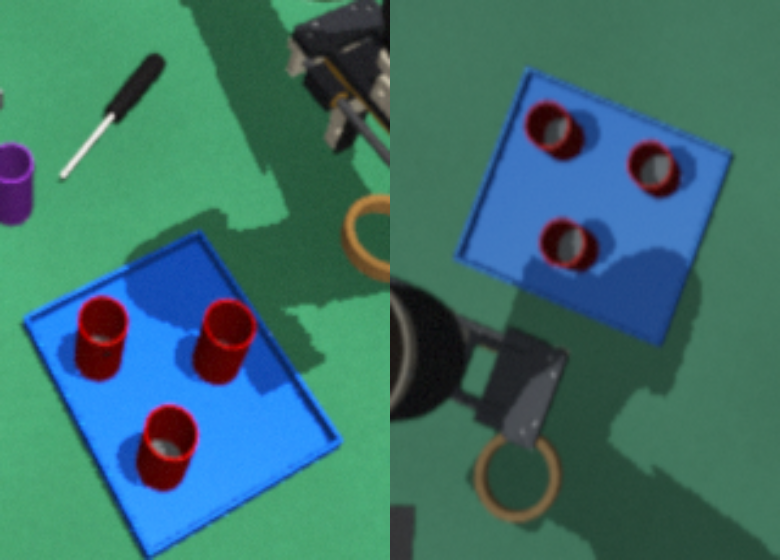

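View pics/scene_b7.png

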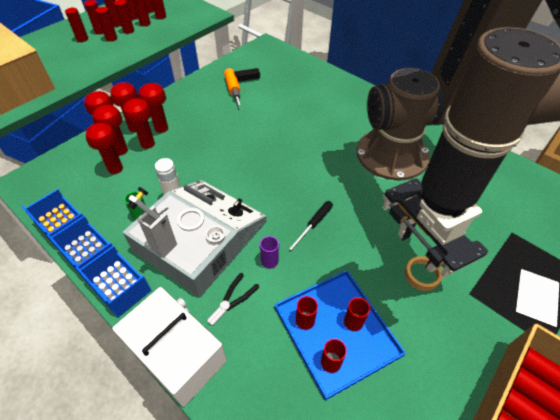

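Stem stands upright in the tray's near half, finished stems and other things unmoved, arm clear. Settle, check the selector once more, and hand in.

>>> play_rows(series=[0,0,0,0,0,0,0,0,0,0,0,0,0,0,0,0,0,0,0,0])

```text
time_s: 23.78
tcp_pos: [0.4578, 0.289, 0.2378]
eef_rot: [-9.4, 90.0, -119.7]
contact_force: [-0.7, -0.1, 0.2]
gripper_width: 0.0702
```

```bash
python3 look.py b8 0.6 42; python3 -c "
from mv import *
show()"
```

```text
t 23.88 tcp [0.4576 0.2891 0.2378] jig [-86.7 519.6 237.8] rpy [ -12.46   89.95 -122.71] F [-0.1  0.6 -0. ] M [-0.   -0.03 -0.02] w 0.0701 j [ 53.    7.5 -15.2   0.  -67.3  16.7]
toolz ang world -110.25 x ax [-4.e-04 -7.e-04 -1.e+00]
```

View pics/b8.png

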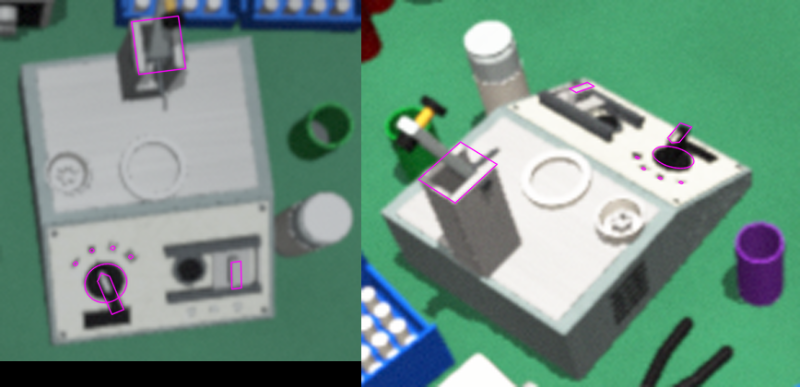

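```bash
python3 -c "
from plant import close_job
print(close_job())"
```

```text
the job is handed in; nothing more can be done
None
```

The whole job is done and handed in at about 24 s of the 66 s; no verdict is reported, so what follows rests on my own checks.

**What I did**
- **Selector:** I gripped the bar and turned it from three bars to the round dot.
- **Catch:** I pushed the tab with one open finger until it met the end stop, at about 16 N.
- **Release:** I pressed the button with the same finger, and the contact arm sprang up.
- **Stem:** I lifted it out of the nest and set it down in the near half of the tray. I felt the floor at about 6 N before opening the jaws, then backed away.

**Last checks**
- In both views the selector outline at 0.6 rad lay on the knob, the catch was aside and the contact arm was up.
- The stem stood upright in the tray, and by eye the finished stems and other things had not moved. I did not measure its height or tilt again after release. The tip height when the stem met the floor (38.8 mm) matched the value I expected.
- The arm was clear, with a contact force reading of about 0.

**Differences from the text**
- The moves cannot tilt the tool, so I worked on the panel with it vertical instead of square to the panel.
- The finger tips turned out thinner than I had assumed, so the button was met about 5 mm lower than I had worked out, but still on its face.

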